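# Measure a glazing sample in the transmission meter

## Robot

A 6-joint arm with a two-finger parallel gripper is mounted at the origin on the work surface; the furniture and walls round the work are solid. World frame = base frame: x ahead of the robot, y to its left, z up, the work surface at z = 0. Lengths are in m, angles in rad, forces in N, time in s.
With the tool pointing down it reaches from about 0.35 to 0.775 m from the base axis. Payload 7.3 kg.
Tool frame: the origin (TCP) lies midway between the tips of the shut fingers; the grasp point (between the pads) lies 19 mm behind it; z points along the fingers, y is the line along which they close (so a half turn about z gives the same grasp; the last joint's range is limited). The gripper opens to 92 mm and grips with 3 to 60 N. Pads are 19 mm wide; open, the fingers measure 130 mm over their backs; the gripper's body (75 mm by 190 mm) begins 47 mm behind the grasp point.
Start: joints at [-1.419, 0.342, 1.524, -0, 1.275, -0.146], TCP at [0.154, -0.502, 0.227] pointing down, gripper open.
Joint ranges: [-2.53, 2.53], [-0.77, 2.02], [0.04, 2.7], [-1, 4.14], [0.28, 2.66], [-3.11, 3.11]. Speed limits (rad/s): [2.57, 2.57, 3.14, 3.14, 3.14, 3.14].

## Interface

Orientations are given as a rotation vector (axis times angle).
In Python, from rig import * gives the robot as it stands. The module is installed in compiled form; this text tells all that it offers.
- The arm moves only by the shell command python3 -m creep 'ROWS' [FORCE]. ROWS is a JSON object of lists of equal length, an entry for each row: "grip": the gripper command: -1 is shut, 1 is fully open, values between are in proportion; "slide": the shift along the world's x, y, z each as a share of 0.04 m, from -1 to 1, a list of three; "yaw": the turn about the world's z as a share of 5 degrees, from -1 to 1. In form: {"grip": [grip, ...], "slide": [[dx, dy, dz], ...], "yaw": [yaw, ...]}. A call has 1 to 8 rows; each row shifts and turns the commanded pose from where the row before left it; what a row does not reach is not made up. A row lasts 1/12 s, in which the tool goes at most 41.7 mm and 7.16 degrees, less where a joint would pass 70% of its speed; a pose out of reach is approached as far as the arm can. A call with a number of a shift or a turn outside -1 to 1 is refused whole. A call with a gripper value outside its range is refused whole. The fingers move at their own pace and stop on an object; FORCE is the grip in N (left out, the last holds). Time passes only in rows, so rows that do not move let the fingers close. It gives the time, the measured TCP pose, the force, the opening and the grip force at its end, in the units of the state.
- get_obs(): the state, without advancing time (a new reading comes with each control period).
- snapshot(name): name is "scene" or "top" or "wrist"; returns the picture (480x640x3 uint8, blue, green, red); there is no depth.
- calibration(name): a dict with "K" (3x3 intrinsics, pixels), "R" (3x3) and "t" (3): a world point X has camera coordinates R X + t. Camera axes: x right, y down, z forward; pixel columns grow to the right and rows downward; lengths in m; the calibration is good to about 2 mm. A picture is of the moment at which its call begins: read the wrist's pose just before it. calibration takes no time and is no camera call; for the wrist camera it gives the pose at the moment of the call.
- sign_off(): hands the job in; it is judged then, once.
Trained networks look in the newest picture that a camera, given by its name, has taken for a name from the list of things; names that differ only in an ending like _2 or _b are one class to them, and where a whole thing is asked for, a point or a joint stands for the part that bears it (a point fixed in the world has none). Each returns a list of dicts, best first, with "score" (0 to 1); they miss things now and then, are a little off and sometimes report something else, mostly with a low value. They report only what shows in the picture. A call takes as long as a camera call.
- search_frame(camera, target): "uv" ([column, row] in pixels, amid what is visible of it).
- masks_of(camera, target): "mask" (480x640 bool, what is visible of it) and "uv" ([column, row] in pixels, amid what is visible of it).
The state is a dict: "t": time; "joint_positions": joint angles; "qd": joint speeds; "effort": joint torques, N m; "eef_pos": TCP position; "ee_rot": TCP orientation; "ft_force": force on the tool from outside, world axes, zero at the start; "torque": the same for the moment, N m; "grip_width": opening from 0.0 (shut) to 1.0 (fully open); "grasp_force": force on a finger pad.
Only numpy, scipy, OpenCV 4.12 (cv2) and the standard library are available. Lean on these libraries where they do the work, as an engineer would, in place of code of your own. Each camera call takes 0.05 s, during which the arm holds its last target. There are 200 camera calls.

## Task

The glazing meter's lamp stays off while the drop bar across its lamp door is up, so first swing the bar down until it rests fully home in its keeper. Then take the tallest of the three glazing samples out of the wooden rack by its two matt upright edges only, never touching its coated clear faces with the fingers, and leave the two short samples, the tape measure and the dropper bottle where they are. Finish still holding the sample in the open gap between the meter's two lens tubes, upright, square across the light path, with the beam passing through the middle of its lower half and without it ever knocking against the meter.

Things in the scene. Friction and masses are not known exactly. Their poses are not given: they have to be found in the camera images.
- meter: glazing meter, fixed: dark base plate 100 x 212 mm (top at 16 mm), grey lamp house (76 x 96 mm, top at 82 mm) at its +y end, narrower grey detector (56 x 34 mm, top at 82 mm) at its -y end; two black lens tubes (33 mm across) face each other along y over an open gap. Origin: centre of the underside; front = -x side, with lamp door and drop bar; the lamp house's front face is at x = -38 mm
- beam_centre (a point): middle of the gap on the lens tubes' axis, 58 mm above the bench, at (0, -36, 58) mm in the meter's frame and with its axes. The 14 mm thick beam runs along y; the tubes end 18 mm either side of this point. The gap is open above and along x; the base plate is 42 mm below
- drop_bar (a joint): angle of the drop bar across the lamp door: 0 = level, resting in its keeper (end stop); it grows as the bar is raised, about 1.57 = upright, 2.0 = end stop. It starts raised at 1.15 to 1.75. The pivot is stiff: the bar stays wherever it is left and about 1 N on the pin moves it
- bar_pin (a point): middle of the black grip pin near the bar's free end: round, 12 mm across, 34 mm bare length, sticking out of the bar to the meter's -x, then a 16 mm flange. Parallel to the hinge axis, so a pinch from above can follow its arc, the pin turning between the fingers. Bar home: pin at (-69, 14, 56) mm in the meter's frame; the keeper lip ends 12 mm behind this point
- bar_pivot (a point): point on the bar's hinge axis, level with the pin's middle, at (-69, 88, 56) mm in the meter's frame. The hinge axis runs along the meter's x; the pin circles it at 74 mm radius in the meter's yz plane: above it when raised, on its -y side when home
- rack: wooden sample rack, fixed: 64 x 128 mm, 28 mm high, three straight kerfs along its x at y = -42, 0 and 42 mm, each 8 mm wide, 20 mm deep (floor 8 mm above the bench), open at the top and both ends, each holding one sample upright. Origin: centre of its underside. Any sample may stand in any kerf
- sample_mid (a point): centre of the tall glazing sample: clear acrylic plate 50 mm wide (its x), 6 mm thick (its y), 90 mm tall (z up), 28 to 46 g, matt sawn edges, coated clear faces on its +y and -y sides. Gripped 50 mm wide across its upright edges at x = -25 and +25 mm. In the rack its lowest 20 mm are in the kerf and its top is 98 mm above the bench
- sample_spot (a point): the middle of the lower half of the tall sample, 22.5 mm above its lower edge and 22.5 mm below its centre: the point that the beam should pass through. Same axes as the sample
- sample: the tall glazing sample as a whole; origin at the middle of its lower edge, axes as given for sample_mid
- short_sample_a: one of the two short glazing samples, 50 mm wide, 6 mm thick, 62 mm tall, otherwise the same; stays in the rack. Origin at the middle of its lower edge
- short_sample_b: the other short glazing sample, the same size; stays in the rack
- tape_measure: a tape measure, 30 x 70 x 54 mm, on the bench to the left of the meter; a bystander. Origin at its underside
- dropper: a small dropper bottle, 33 mm across, 102 mm tall, on the bench to the left of the meter, at the back; a bystander. Origin at its underside

How it is judged:
On the way, in this order (a step that is already met when the one before it is completed fails the run):
1. the drop bar rests home in its keeper, the sample still standing in the rack (value of joint drop_bar below 0.06 rad and distance of sample_mid from where it was at the start of the episode below 0.02 m), for 0.2 s.
2. the tall sample is held in the fingers, lifted clear of the rack (z of sample in the frame of rack above 0.04 m and contact force between the fingers and sample above 1 N and value of joint drop_bar below 0.08 rad), for 0.2 s.
At the end, for the whole second after the job is handed in: the bar is in its keeper (below 0.08 rad); the tall sample hangs still in the fingers in the meter's gap, touching nothing but the fingers, its lower-half centre within 12 mm of the beam centre along each of the meter's axes, its faces square to the beam and upright within 0.14 rad (8 degrees) (value of joint drop_bar below 0.08 rad and x of sample_spot in the frame of beam_centre between -0.012 and 0.012 m and y of sample_spot in the frame of beam_centre between -0.012 and 0.012 m and z of sample_spot in the frame of beam_centre between -0.012 and 0.012 m and angle between the y axis of sample and the y axis of meter, either way round below 0.14 rad and angle between sample_mid's own z axis and vertical below 0.14 rad and contact force between the fingers and sample above 1 N and contact force between sample and meter below 0.1 N and linear speed of sample below 0.03 m/s); the arm keeps its last pose, push and grip.
It fails at once if the fingers touch the tall sample's coated faces (contact force between the fingers and sample_c0 above 0.5 N).
It fails at once if the sample is knocked against the meter (contact force between sample and meter above 2 N).
It fails at once if a short sample is moved (distance of any of short_sample_a, short_sample_b from where it was at the start of the episode above 0.015 m).
It fails at once if the tape measure or the dropper bottle is moved (distance of any of tape_measure, dropper from where it was at the start of the episode above 0.02 m).
It also fails if it takes over 51 s, if anything falls off the work surface, if the arm or the gripper's body presses on something with over 40 N, if the wrist force passes 120 N, or if a joint passes its speed limit or range.

## Working session

There is one attempt and no reset: what is moved stays moved. The work goes in short steps, Python scripts to look and compute and a shell command to move; the robot and the scene stay as the last step left them, time stands still between calls to the robot, and variables do not carry over. Pictures are saved under pics/ and viewed, at most 11 in all, crops included, and the job is handed in when it is done.

```bash
mkdir -p pics
cat > h.py <<'E'
from rig import *
import numpy as np, cv2
def ray(c,uv):
    d=np.linalg.inv(c["K"])@np.array([uv[0],uv[1],1.]); R=np.array(c["R"]); return -R.T@np.array(c["t"]), R.T@d
def onz(c,uv,z):
    o,d=ray(c,uv); return o+d*(z-o[2])/d[2]
def proj(c,X):
    p=c["K"]@(np.array(c["R"])@np.array(X)+c["t"]); return p[:2]/p[2]
E
python3 - <<'E'
from h import *
o=get_obs(); print(o["t"],o["eef_pos"],o["ee_rot"])
for n in ["scene","top"]:
    im=snapshot(n); cv2.imwrite(f"pics/{n}0.png",im); c=calibration(n)
    print(n,np.round(-np.array(c["R"]).T@c["t"],3), np.round(c["R"],2).tolist(),c["K"][0][0])
    for t in ["meter","rack","sample","sample_mid","short_sample_a","bar_pin","drop_bar","tape_measure","dropper"]:
        print(t,[(np.round(r["uv"]),round(r["score"],2)) for r in search_frame(n,t)[:4]])
E
```

```text
0.0 [ 0.15397771 -0.50149403  0.22605459] [-3.10535513e+00 -4.65774303e-01  2.45133585e-05]
scene [ 0.171 -0.828  0.844] [[0.9, -0.44, -0.01], [-0.31, -0.61, -0.73], [0.31, 0.66, -0.68]] 506.6097389278638
meter [(array([319., 247.]), 0.67), (array([278., 219.]), 0.27)]
rack [(array([328., 347.]), 0.73)]
sample [(array([346., 341.]), 0.78)]
sample_mid [(array([344., 338.]), 0.56), (array([279., 221.]), 0.42)]
short_sample_a [(array([314., 315.]), 0.93), (array([333., 330.]), 0.57)]
bar_pin [(array([279., 222.]), 0.48), (array([314., 317.]), 0.39)]
drop_bar [(array([281., 222.]), 0.45)]
tape_measure [(array([262., 188.]), 0.88)]
dropper [(array([312., 168.]), 0.58)]
top [ 0.342 -0.089  1.403] [[0.0, -1.0, -0.01], [-0.99, -0.0, -0.16], [0.16, 0.01, -0.99]] 533.6279924160972
meter [(array([320., 252.]), 0.78)]
rack [(array([407., 285.]), 0.8)]
sample [(array([432., 284.]), 0.75)]
sample_mid [(array([433., 278.]), 0.67)]
short_sample_a []
bar_pin [(array([299., 272.]), 0.42), (array([319., 251.]), 0.22)]
drop_bar [(array([302., 271.]), 0.66)]
tape_measure [(array([209., 258.]), 0.75)]
dropper [(array([214., 204.]), 0.75)]
```

Run:
```python
import cv2
a=cv2.imread("pics/scene0.png")[130:400,200:450]; b=cv2.imread("pics/top0.png")[180:340,180:480]
cv2.imwrite("pics/s1.png",cv2.resize(a,None,fx=2.2,fy=2.2,interpolation=3)); cv2.imwrite("pics/t1.png",cv2.resize(b,None,fx=2.6,fy=2.6,interpolation=3))
```

```text
(no output)
```

View pics/s1.png

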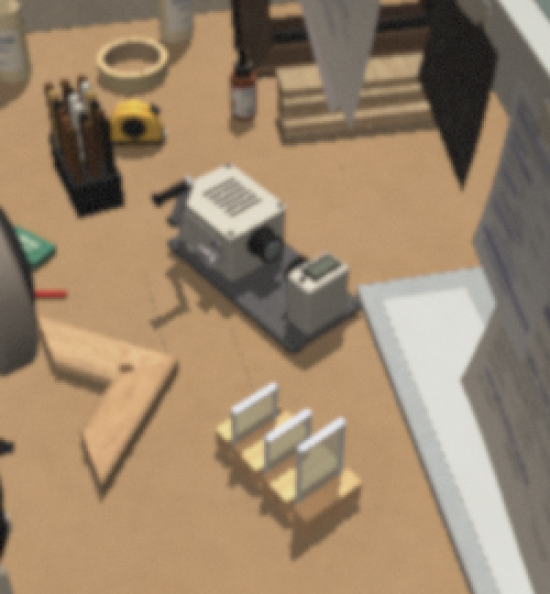

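View pics/t1.png

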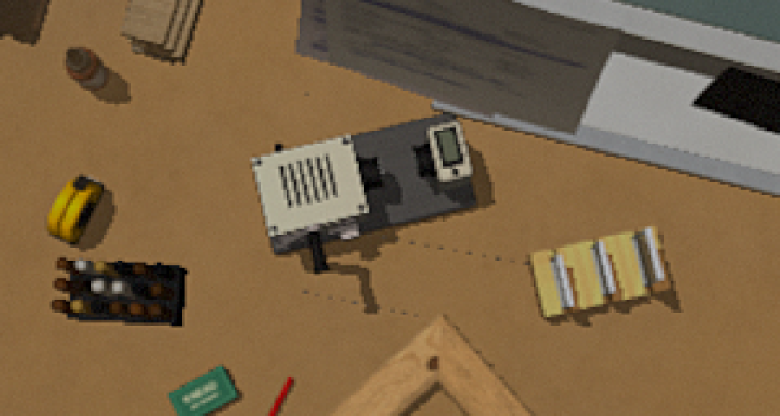

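The scene crop shows the meter with its bar raised (pin near 175,190 in the crop) and the tall sample in the kerf farthest to the right/-y (crop 320,460). The top crop shows the lamp house at corners (254,160)–(368,225), the pin at (318,262) and the tall sample's top edge from (649,228) to (660,282).

Run:
```python
from h import *
from scipy.optimize import least_squares
c=calibration("top"); s=calibration("scene")
T=lambda p:np.array(p)/2.6+180
S=lambda p:np.array(p)/2.2+[200,130]
M=[((.038,.106,.082),T((254,160))),((.038,.010,.082),T((352,137))),((-.038,.010,.082),T((368,225))),((-.038,.106,.082),T((270,238))),
((.028,-.072,.082),T((428,127))),((.028,-.106,.082),T((461,120))),((-.028,-.106,.082),T((472,177))),((.05,-.106,.016),T((457,113))),((-.05,-.106,.016),T((476,207)))]
MS=[((.038,.106,.082),S((228,166))),((.038,.010,.082),S((284,205))),((-.038,.010,.082),S((235,238))),((-.038,.106,.082),S((186,196)))]
def w(p,X):
    a=p[2];return np.array([p[0]+np.cos(a)*X[0]-np.sin(a)*X[1],p[1]+np.sin(a)*X[0]+np.cos(a)*X[1],X[2]])
f=lambda p,A,B:np.concatenate([proj(c,w(p,X))-u for X,u in A]+[proj(s,w(p,X))-u for X,u in B])
for A,B in ((M,[]),(M,MS)):
    r=least_squares(f,[.4,-.1,.1],args=(A,B),loss="soft_l1"); print("meter",r.x,np.abs(r.fun).max(),np.round(f(r.x,A,B),1))
m=r.x
print("pin home",w(m,(-.069,.014,.056)),"pivot",w(m,(-.069,.088,.056)),"beam",w(m,(0,-.036,.058)))
for th in (1.15,1.35,1.55,1.75):
    P=w(m,(-.069,.088-.074*np.cos(th),.056+.074*np.sin(th))); print(th,P,(proj(c,P)-180)*2.6,(proj(s,P)-[200,130])*2.2)
K=[((.032,.064,.028),T((531,252))),((-.032,.064,.028),T((540,318)))]
r=least_squares(lambda p:f(p,K,[]),[.3,-.3,.1]);print("rack",r.x)
print("sample ends",onz(c,T((649,228)),.098),onz(c,T((660,282)),.098))
for n in("top",):
  snapshot(n)
  for t in("sample","rack"):
    R=masks_of(n,t)
    if R: ys,xs=np.nonzero(R[0]["mask"]); print(t,cv2.minAreaRect(np.c_[xs,ys].astype(np.float32)))
w0=calibration("wrist");print("wristcam",-w0["R"].T@w0["t"],w0["R"].round(2).tolist(),w0["K"][0][0])
```

```text
meter [ 0.5396974  -0.06339514  0.23957836] 4.07748119056896 [-1.7  0.6 -2.2  0.6 -1.3 -4.1 -1.1 -0.1  1.2  0.6  1.7  0.2  2.9 -0.3
 -0.1 -0.4  1.9 -0.1]
meter [ 0.54100257 -0.06498466  0.23399303] 7.31293863394518 [-1.  -0.1 -1.5  0.  -0.7 -4.6 -0.6 -0.8  2.   0.3  2.4 -0.1  3.5 -0.6
  0.6 -0.7  2.4 -0.3 -0.9 -1.1 -0.4  1.1 -4.1  0.6 -7.3 -1.6]
pin home [ 0.47063685 -0.06736477  0.056     ] pivot [0.45347895 0.00461861 0.056     ] beam [ 0.54934966 -0.1000036   0.058     ]
1.15 [ 0.46048773 -0.0247857   0.12354453] [322.56521101 251.87241643] [170.75243973 197.40583866]
1.35 [ 0.45723664 -0.01114623  0.12820353] [307.47974676 254.89154924] [162.17329954 186.94639748]
1.55 [0.45383574 0.00312172 0.129984  ] [291.81484416 258.37043998] [153.50717684 178.47902238]
1.75 [0.45042062 0.01744936 0.12881496] [276.29794999 262.14915175] [145.1476661  172.34956284]
rack [ 0.44491572 -0.29427711  0.12172987]
sample ends [ 0.48616112 -0.33119072  0.098     ] [ 0.43534176 -0.34008619  0.098     ]
sample ((428.8773498535156, 278.82073974609375), (21.290884017944336, 8.928435325622559), 74.05460357666016)
rack ((409.9882507324219, 284.4470520019531), (26.465518951416016, 52.063316345214844), 77.47119140625)
wristcam [ 0.23373732 -0.47760139  0.38509254] [[0.29, -0.96, 0.0], [-0.91, -0.28, 0.31], [-0.3, -0.09, -0.95]] 421.4887791697336
```

```bash
python3 -m creep '{"grip":[0.2,0.2,0.2,0.2,0.2,0.2,0.2],"slide":[[0.53,0.75,0.3],[0.53,0.75,0.3],[0.53,0.75,0.2],[0.53,0.75,0],[0.53,0.75,0],[0.53,0.75,0],[0.53,0.75,0]],"yaw":[-0.1,-0.1,-0.1,-0.1,-0.1,-0.1,-0.1]}' 
python3 -m creep '{"grip":[0.2,0.2,0.2,0.2,0.2,0.2,0.2,0.2],"slide":[[0.53,0.75,0],[0.53,0.75,0],[0.53,0.75,0],[0.53,0.75,0],[0.53,0.75,0],[0.53,0.75,0],[0.53,0.75,0],[0,0,0]],"yaw":[0,0,0,0,0,0,0,0]}'
python3 - <<'E'
from h import *
o=get_obs();print(o["t"],o["eef_pos"],o["ee_rot"],o["grip_width"],o["joint_positions"])
c=calibration("wrist"); im=snapshot("wrist"); np.savez("w1.npz",K=c["K"],R=c["R"],t=c["t"]); cv2.imwrite("pics/w1.png",im)
for t in ["meter","bar_pin","drop_bar"]: print(t,[(np.round(r["uv"]),round(r["score"],2)) for r in search_frame("wrist",t)[:3]])
E
```

```text
t: 1.73
eef_pos: [0.3031, -0.2904, 0.259]
ee_rot: [3.119, 0.37, 0.001]
ft_force: [0.8, -1.4, 0.5]
grip_width: 0.61
grasp_force: 0.0
t: 2.4
eef_pos: [0.4534, -0.0772, 0.2588]
ee_rot: [-3.117, -0.379, -0.003]
ft_force: [-1.7, -0.6, -0.5]
grip_width: 0.6
grasp_force: 0.0
2.4 [ 0.45340335 -0.07718092  0.25879874] [-3.1170769  -0.37902258 -0.00312385] 0.600321072882776 [-0.33709249  0.19524901  1.63576784  0.00235456  1.30947965  0.99109379]
meter [(array([319.,  93.]), 0.72)]
bar_pin [(array([246., 178.]), 0.88)]
drop_bar [(array([244., 180.]), 0.86), (array([608., 263.]), 0.41)]
```

View pics/w1.png

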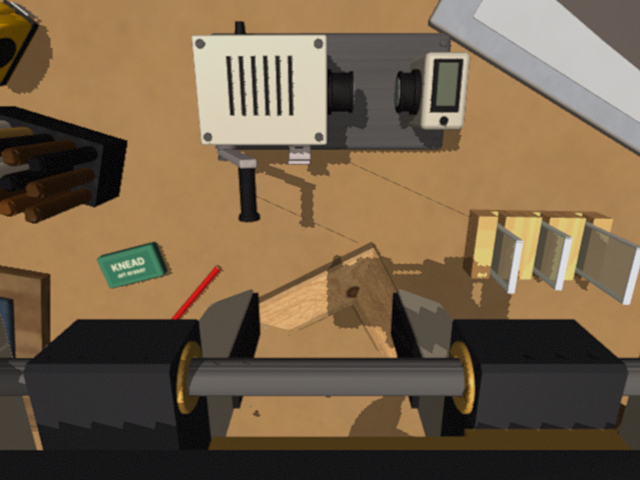

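The wrist view shows the lamp house top (193,37)–(327,144), detector top (425,53)–(463,129), the pin from about (241,166) to (251,212), and the rack at the right with the tall sample at its far right end.

Run:
```python
from h import *
from scipy.optimize import least_squares
c=dict(np.load("w1.npz"))
M=[((.038,.106,.082),(193,37)),((.038,.010,.082),(326,36)),((-.038,.010,.082),(327,145)),((-.038,.106,.082),(193,145)),
((.028,-.072,.082),(424,53)),((.028,-.106,.082),(468,53)),((-.028,-.106,.082),(463,129)),((-.028,-.072,.082),(421,128)),((-.05,-.106,.016),(442,150)),((.05,-.106,.016),(450,36))]
def w(p,X):
    a=p[2];return np.array([p[0]+np.cos(a)*X[0]-np.sin(a)*X[1],p[1]+np.sin(a)*X[0]+np.cos(a)*X[1],X[2]])
r=least_squares(lambda p:np.concatenate([proj(c,w(p,X))-u for X,u in M]),[.54,-.064,.24],loss="soft_l1")
m=r.x;print("meter",m,np.round([proj(c,w(m,X))-u for X,u in M],1).tolist())
P=lambda th,d=0:w(m,(-.069+d,.088-.074*np.cos(th),.056+.074*np.sin(th)))
r=least_squares(lambda q:np.concatenate([proj(c,P(q[0],.017))-[241.5,166],proj(c,P(q[0],-.017))-[250,211]]),[1.3]);print("th",r.x,r.fun.round(1))
print("pin",P(r.x[0]),"home",P(0),"pivot",w(m,(-.069,.088,.056)),"beam",w(m,(0,-.036,.058)))
print("tool yaw",np.arctan2(c["R"][0][0],-c["R"][0][1]))
for q in np.linspace(r.x[0],0,9): print(np.round(q,2),np.round((P(q)-P(r.x[0]))/.04,2))
```

```text
meter [ 0.54106964 -0.05810836  0.24334417] [[-10.7, 0.5], [-11.2, 1.4], [-11.4, -0.6], [-0.4, -0.5], [3.0, -0.8], [5.5, -0.8], [2.7, 2.0], [0.7, 3.1], [-0.9, 0.6], [0.7, -2.9]]
th [1.15959689] [ 3.3  4.7 -2.4  6.9]
pin [ 0.4600259  -0.01803359  0.12383151] home [ 0.47072925 -0.06114636  0.056     ] pivot [0.45289898 0.01067343 0.056     ] beam [ 0.54974382 -0.09304772  0.058     ]
tool yaw 0.2422781489900341
1.16 [0. 0. 0.]
1.01 [ 0.06 -0.23 -0.12]
0.87 [ 0.11 -0.44 -0.28]
0.72 [ 0.16 -0.63 -0.47]
0.58 [ 0.19 -0.78 -0.68]
0.43 [ 0.23 -0.91 -0.92]
0.29 [ 0.25 -1.   -1.17]
0.14 [ 0.26 -1.06 -1.43]
0.0 [ 0.27 -1.08 -1.7 ]
```

```bash
cat > fit.py <<'E'
from h import *
from scipy.optimize import least_squares
c=dict(np.load("w1.npz"))
M=[((.038,.106,.082),(193,37)),((.038,.010,.082),(326,36)),((-.038,.010,.082),(327,145)),((-.038,.106,.082),(193,145)),
((.028,-.072,.082),(424,53)),((.028,-.106,.082),(468,53)),((-.028,-.106,.082),(463,129)),((-.028,-.072,.082),(421,128)),((-.05,-.106,.016),(442,150)),((.05,-.106,.016),(450,36))]
ctr=np.array([[0,.058,0]]*4+[[0,-.089,0]]*4+[[0,0,0]]*2)
def w(p,X):
    a=p[2];return np.array([p[0]+np.cos(a)*X[0]-np.sin(a)*X[1],p[1]+np.sin(a)*X[0]+np.cos(a)*X[1],X[2]])
def pts(q):
    o=[]
    for i,((X,u),k) in enumerate(zip(M,ctr)):
        X=np.array(X); s=np.sign(X-k); s[2]=0
        o.append(X+s*(q[3] if i<4 else q[4] if i<8 else 0))
    return o
res=lambda q:np.concatenate([proj(c,w(q,X))-u for X,(_,u) in zip(pts(q),M)])
r=least_squares(res,[.54,-.064,.24,.003,.001]);m=r.x
E
python3 - <<'E'
from fit import *
print("meter",m,r.fun.round(1).reshape(-1,2).tolist())
P=lambda th,d=0:w(m,(-.069+d,.088-.074*np.cos(th),.056+.074*np.sin(th)))
r=least_squares(lambda q:np.concatenate([proj(c,P(q[0],.017))-[241.5,166],proj(c,P(q[0],-.017))-[250,211]]),[1.3]);print("th",r.x,r.fun.round(1))
print("pin",P(r.x[0]),"home",P(0),"pivot",w(m,(-.069,.088,.056)),"beam",w(m,(0,-.036,.058)))
E
```

```text
meter [ 0.54142016 -0.05986894  0.24228697  0.00117007 -0.00104951] [[-9.9, -1.3], [-7.1, -0.3], [-7.6, 1.0], [0.5, 1.0], [6.8, 1.0], [6.3, 1.0], [3.8, 0.9], [4.4, 1.9], [0.9, 0.8], [2.8, -2.6]]
th [1.18322742] [ 3.3  4.9 -2.4  7.2]
pin [ 0.46003232 -0.01814456  0.12451146] home [ 0.4710766  -0.06283257  0.056     ] pivot [0.45332227 0.00900603 0.056     ] beam [ 0.55005741 -0.09481744  0.058     ]
```

Run:
```python
import cv2,numpy as np
im=cv2.imread("pics/w1.png").astype(int); 
b=((im.min(2)>150)).astype(np.uint8); b[160:]=0
n,l,s,ce=cv2.connectedComponentsWithStats(b)
for i in range(1,n):
    if s[i,4]>700:
        cs,_=cv2.findContours((l==i).astype(np.uint8),0,2); h=cv2.convexHull(cs[0]); a=cv2.approxPolyDP(h,6,True); print(s[i],a[:,0].tolist())
for r in range(150,222,6):
    row=im[r,225:275].max(1); x=np.where(row<60)[0]; print(r,(x+225)[[0,-1]] if len(x) else None,len(x))
print(dict(np.load("w1.npz")))
```

```text
[  432     0   208   149 14409] [[442, 1], [558, 2], [639, 71], [639, 148], [432, 20]]
[  192    35   134   109 11645] [[325, 37], [324, 143], [202, 143], [193, 36]]
[ 423   53   45   74 1143] [[465, 53], [461, 124], [424, 125], [428, 55]]
150 None 0
156 None 0
162 None 0
168 [239 253] 6
174 [239 254] 16
180 [240 254] 15
186 [240 254] 15
192 [240 254] 15
198 [241 255] 15
204 [241 255] 15
210 [242 255] 14
216 [239 258] 20
{'K': array([[421.48877917,   0.        , 325.18150997],
       [  0.        , 421.48877917, 238.33488444],
       [  0.        ,   0.        ,   1.        ]]), 'R': array([[ 0.23991467, -0.97079317, -0.00125754],
       [-0.92371958, -0.22867935,  0.30732377],
       [-0.29863539, -0.07256986, -0.95160418]]), 't': array([-0.18363205,  0.35186212,  0.5524242 ])}
```

Run:
```python
from h import *
c=calibration("wrist"); o=get_obs(); print(o["eef_pos"],c)
d=dict(np.load("w1.npz"))
print(proj(d,(.4534,-.0772,.2588)),proj(d,(.4534,-.0772,.0)))
```

```text
[ 0.45051593 -0.08228354  0.25867606] {'K': array([[421.48877917,   0.        , 325.18150997],
       [  0.        , 421.48877917, 238.33488444],
       [  0.        ,   0.        ,   1.        ]]), 'R': array([[ 2.34730701e-01, -9.72060387e-01,  3.19478113e-04],
       [-9.24230440e-01, -2.23078996e-01,  3.09893295e-01],
       [-3.01163728e-01, -7.30367420e-02, -9.50771289e-01]]), 't': array([-0.18609528,  0.3480694 ,  0.55194499])}
[324.61994011 310.60359165] [325.27175897 189.1691629 ]
```

```bash
sed -i 's/(193,37)/(192.5,36)/;s/(326,36)/(326,36)/;s/(327,145)/(325.5,144)/;s/(193,145)/(202,144)/;s/(424,53)/(427,54)/;s/(468,53)/(466.5,52.5)/;s/(463,129)/(462,126)/;s/(421,128)/(423.5,126)/' fit.py
python3 - <<'E'
from fit import *
print("meter",m,r.fun.round(1).reshape(-1,2).tolist())
P=lambda th,d=0:w(m,(-.069+d,.088-.074*np.cos(th),.056+.074*np.sin(th)))
r=least_squares(lambda q:np.concatenate([proj(c,P(q[0],.017+q[1]))-[246,166],proj(c,P(q[0],-.017+q[1]))-[248.5,213]]),[1.3,0]);print("th",r.x,r.fun.round(1))
print("pin",P(r.x[0]),"home",P(0),"pivot",w(m,(-.069,.088,.056)),"beam",w(m,(0,-.036,.058)))
q=get_obs();print(q["eef_pos"],(P(r.x[0])-q["eef_pos"])/.04)
for a in np.linspace(r.x[0],0,9): print(np.round(a,2),np.round((P(a)-P(r.x[0]))/.04,2))
E
```

```text
meter [ 5.42104954e-01 -6.04683336e-02  2.45086621e-01  3.03728004e-04
 -2.29364821e-03] [[-7.3, 0.7], [-7.4, 0.3], [-6.2, 0.2], [-6.5, 0.6], [6.3, 0.8], [7.0, 2.2], [4.5, 1.1], [4.8, 1.2], [1.9, -0.1], [3.6, -3.7]]
th [1.1828318  0.00323548] [-0.2 -0.3  0.2  0.3]
pin [ 0.46060719 -0.01899827  0.12450039] home [ 0.47176996 -0.06362889  0.056     ] pivot [0.45381458 0.00815972 0.056     ] beam [ 0.55084001 -0.09539252  0.058     ]
[ 0.45051593 -0.08228354  0.25867606] [ 0.25228161  1.5821317  -3.35439175]
1.18 [0. 0. 0.]
1.03 [ 0.06 -0.24 -0.12]
0.89 [ 0.11 -0.45 -0.28]
0.74 [ 0.16 -0.65 -0.47]
0.59 [ 0.2  -0.81 -0.68]
0.44 [ 0.24 -0.94 -0.92]
0.3 [ 0.26 -1.04 -1.17]
0.15 [ 0.27 -1.1  -1.44]
0.0 [ 0.28 -1.12 -1.71]
```

```bash
cat > fit2.py <<'E'
from fit import *
T=[((0,-.018,.058+.0165),353.5),((0,-.054,.058+.0165),397.5)]
def res2(q):
    o=[]
    for i,(X,(_,u)) in enumerate(zip(pts(q),M)):
        X=X.copy(); X[1]+= -q[5] if i<4 else q[6] if i<8 else 0
        o+=list(proj(c,w(q,X))-u)
    for X,u in T: o.append(2*(proj(c,w(q,X))[0]-u))
    return np.array(o)
r=least_squares(res2,[.54,-.064,.24,.003,.001,.005,.005]);m=r.x
E
python3 - <<'E'
from fit2 import *
print("meter",m.round(4),r.fun.round(1).tolist())
P=lambda th,d=0:w(m,(-.069+d,.088-.074*np.cos(th),.056+.074*np.sin(th)))
r=least_squares(lambda q:np.concatenate([proj(c,P(q[0],.017+q[1]))-[246,166],proj(c,P(q[0],-.017+q[1]))-[248.5,213]]),[1.3,0]);print("th",r.x,r.fun.round(1))
print("pin",P(r.x[0]),"home",P(0),"pivot",w(m,(-.069,.088,.056)),"beam",w(m,(0,-.036,.058)))
q=get_obs();print(q["eef_pos"],(P(r.x[0])-q["eef_pos"])/.04)
E
```

```text
meter [ 5.418e-01 -5.810e-02  2.450e-01  3.000e-04 -2.300e-03  7.600e-03
  1.900e-03] [-0.2, 0.3, -0.3, -0.1, 0.4, -0.2, 0.1, 0.2, 0.5, 0.4, 1.2, 1.8, -1.0, 0.8, -0.8, 0.9, -0.6, -0.3, 0.9, -4.0, -2.9, 2.8]
th [1.15013176 0.00277916] [-0.2 -0.2  0.2  0.3]
pin [ 0.46082482 -0.0187572   0.12354851] home [ 0.47144475 -0.06123046  0.056     ] pivot [0.45349455 0.01055944 0.056     ] beam [ 0.55051249 -0.09299981  0.058     ]
[ 0.45051593 -0.08228354  0.25867606] [ 0.25772243  1.58815853 -3.37818877]
```

```bash
python3 -m creep '{"grip":[0,0,0,0,0,0,0,0],"slide":[[0.13,0.8,-0.5],[0.13,0.79,-0.5],[0,0,-0.3],[0,0,-0.5],[0,0,-0.5],[0,0,-0.5],[0,0,0],[0,0,0]],"yaw":[0.05,0,0,0,0,0,0,0]}'
python3 - <<'E'
from h import *
o=get_obs();print(o["t"],o["eef_pos"],o["ee_rot"],o["grip_width"],o["joint_positions"])
c=calibration("wrist"); im=snapshot("wrist"); cv2.imwrite("pics/w2.png",im)
print(proj(c,(.4608,-.0188,.1235)),[(r["uv"],r["score"]) for r in search_frame("wrist","bar_pin")])
E
```

```text
t: 3.27
eef_pos: [0.4606, -0.0194, 0.1466]
ee_rot: [-3.119, -0.374, 0.003]
ft_force: [-0.1, 0.1, 0.6]
grip_width: 0.503
grasp_force: 0.0
3.2667 [ 0.46061257 -0.01936724  0.14659681] [-3.11882364e+00 -3.74448699e-01  2.80886812e-03] 0.5033586081384142 [-2.08351763e-01  3.15426769e-01  1.81003694e+00 -2.65208748e-04
  1.01794120e+00  1.12360616e+00]
[323.63727507 286.66323171] [([320.3, 258.8], 0.69)]
```

View pics/w2.png

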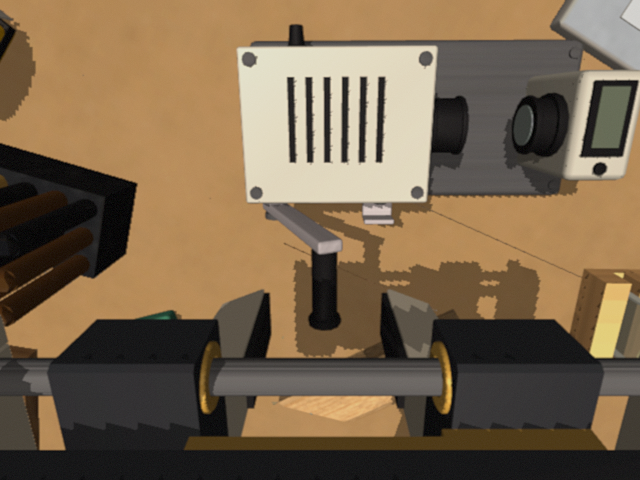

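The pin (col 325, rows 250–313) sits centred between the open fingers, matching the predicted (324,287). Descending and pinching.

```bash
python3 -m creep '{"grip":[0,0,0,-1,-1,-1,-1,-1],"slide":[[0,0,-0.5],[0,0,-0.55],[0,0,0],[0,0,0],[0,0,0],[0,0,0],[0,0,0],[0,0,0]],"yaw":[0,0,0,0,0,0,0,0]}' 15
python3 -m creep '{"grip":[-1,-1],"slide":[[0,0,0],[0,0,0]],"yaw":[0,0]}'
python3 - <<'E'
from fit2 import *
e=get_obs()["eef_pos"]+np.array([0,0,.019]); v=w(m,(-.069,.088,.056)); d=e-v; y=np.array([-np.sin(m[2]),np.cos(m[2]),0])
th=np.arctan2(d[2],-d@y);print(e,th,np.hypot(d[2],d@y))
P=lambda th:w(m,(-.069,.088-.074*np.cos(th),.056+.074*np.sin(th)))
q=np.linspace(th,0,15);print(np.diff([P(a) for a in q],axis=0).round(4)/.04)
E
```

```text
t: 4.03
eef_pos: [0.4618, -0.0184, 0.1056]
ee_rot: [3.118, 0.378, 0.003]
ft_force: [-1.3, -0.2, 0.4]
grip_width: 0.188
grasp_force: 0.0
t: 4.2
eef_pos: [0.4616, -0.0185, 0.1053]
ee_rot: [3.118, 0.378, 0.002]
ft_force: [-0.4, -0.4, 3.2]
grip_width: 0.12
grasp_force: 15.0
[ 0.46163281 -0.01846877  0.12427196] 1.155115854695564 0.07462706926710885
[[ 0.0325 -0.1325 -0.0675]
 [ 0.0325 -0.1275 -0.0775]
 [ 0.03   -0.12   -0.09  ]
 [ 0.0275 -0.1125 -0.1   ]
 [ 0.025  -0.105  -0.1075]
 [ 0.025  -0.095  -0.1175]
 [ 0.0225 -0.085  -0.125 ]
 [ 0.02   -0.075  -0.13  ]
 [ 0.015  -0.065  -0.1375]
 [ 0.0125 -0.0525 -0.1425]
 [ 0.01   -0.0425 -0.1475]
 [ 0.0075 -0.03   -0.15  ]
 [ 0.005  -0.0175 -0.1525]
 [ 0.0025 -0.005  -0.1525]]
```

```bash
python3 -m creep '{"grip":[-1,-1,-1,-1,-1,-1,-1,-1],"slide":[[0.03,-0.13,-0.07],[0.03,-0.13,-0.08],[0.03,-0.12,-0.09],[0.03,-0.11,-0.1],[0.025,-0.105,-0.11],[0.025,-0.095,-0.12],[0.02,-0.085,-0.125],[0,0,0]],"yaw":[0,0,0,0,0,0,0,0]}' 
python3 -m creep '{"grip":[-1,-1,-1,-1,-1,-1,-1,-1],"slide":[[0.02,-0.075,-0.13],[0.015,-0.065,-0.14],[0.015,-0.05,-0.14],[0.01,-0.04,-0.15],[0.005,-0.03,-0.15],[0.005,-0.02,-0.15],[0,-0.005,-0.15],[0,0,0]],"yaw":[0,0,0,0,0,0,0,0]}'
python3 -m creep '{"grip":[-1,-1,-1,-1],"slide":[[0,0,-0.05],[0,0,-0.05],[0,0,0],[0,0,0]],"yaw":[0,0,0,0]}'
```

```text
t: 4.87
eef_pos: [0.4689, -0.05, 0.0759]
ee_rot: [3.119, 0.377, -0.001]
ft_force: [2.1, -0.1, -0.1]
grip_width: 0.126
grasp_force: 15.0
t: 5.53
eef_pos: [0.4719, -0.0617, 0.0354]
ee_rot: [3.117, 0.378, 0.0]
ft_force: [0.3, -7.6, -0.9]
grip_width: 0.122
grasp_force: 15.0
t: 5.87
eef_pos: [0.472, -0.0618, 0.032]
ee_rot: [3.117, 0.378, 0.001]
ft_force: [0.0, -8.7, -0.9]
grip_width: 0.125
grasp_force: 15.0
```

```bash
python3 -m creep '{"grip":[-1,-1,-1],"slide":[[0,0,-0.05],[0,0,-0.05],[0,0,0]],"yaw":[0,0,0]}'
python3 - <<'E'
from h import *
o=get_obs();print(o["t"],o["eef_pos"],o["ft_force"],o["torque"])
cv2.imwrite("pics/w3.png",snapshot("wrist"))
E
```

```text
t: 6.12
eef_pos: [0.4727, -0.0617, 0.0295]
ee_rot: [3.117, 0.378, 0.004]
ft_force: [-2.2, -5.5, 13.7]
grip_width: 0.126
grasp_force: 15.0
6.1167 [ 0.47274351 -0.06172439  0.02946849] [-2.19132248 -5.52974935 13.72341529] [-0.87192843  0.42129379 -0.01822497]
```

View pics/w3.png

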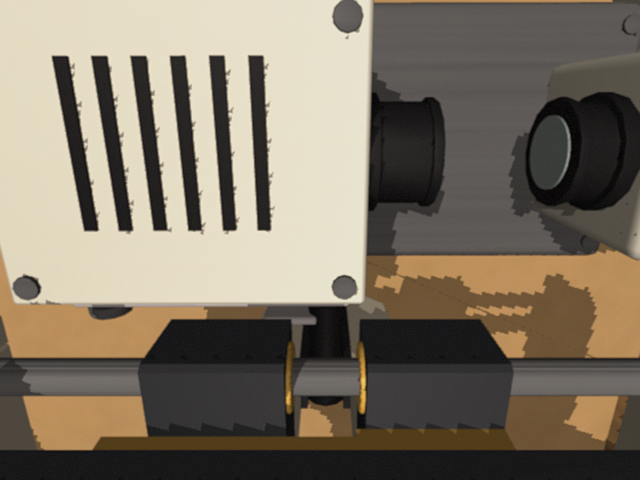

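Force rose to 14 N against the stop, with the pin still pinched at (327,330). Releasing, rising and checking.

```bash
python3 -m creep '{"grip":[-0.4,-0.4,-0.4,-0.4,-0.4,-0.4,-0.4,-0.4],"slide":[[0,0,0],[0,0,0],[0,0,0],[0,0,0.5],[0,0,0.8],[0,0,0.8],[0,0,0.9],[0,0,0.9]],"yaw":[0,0,0,0,0,0,0,0]}'
python3 -m creep '{"grip":[1,1,1,1],"slide":[[-0.3,0,0.5],[-0.3,-0.5,0.5],[-0.3,-0.5,0],[0,0,0]],"yaw":[0,0,0,0]}'
python3 - <<'E'
from fit2 import *
o=get_obs();print(o["t"],o["eef_pos"])
c=calibration("wrist"); im=snapshot("wrist"); cv2.imwrite("pics/w4.png",im); np.savez("w4.npz",K=c["K"],R=c["R"],t=c["t"])
P=lambda th,d=0:w(m,(-.069+d,.088-.074*np.cos(th),.056+.074*np.sin(th)))
for a in (0,.1,.2): print(a,proj(c,P(a,.017)).round(1),proj(c,P(a,-.017)).round(1))
for t in("rack","sample","short_sample_a"):print(t,[(np.round(q["uv"]),round(q["score"],2)) for q in search_frame("wrist",t)[:3]])
E
```

```text
t: 6.83
eef_pos: [0.4709, -0.0602, 0.1854]
ee_rot: [-3.118, -0.378, 0.003]
ft_force: [1.5, -0.9, -0.0]
grip_width: 0.295
grasp_force: 0.0
t: 7.17
eef_pos: [0.4347, -0.1026, 0.2253]
ee_rot: [3.117, 0.376, 0.001]
ft_force: [0.8, 0.1, 0.3]
grip_width: 0.54
grasp_force: 0.0
7.1667 [ 0.43465414 -0.10258075  0.22526588]
0 [282.7 130.2] [284.2 175.2]
0.1 [281.2 130.9] [282.9 176.8]
0.2 [278.7 131.6] [280.5 178.5]
rack [(array([522., 217.]), 0.7), (array([613., 248.]), 0.27)]
sample [(array([613., 247.]), 0.61)]
short_sample_a [(array([551., 244.]), 0.64)]
```

View pics/w4.png

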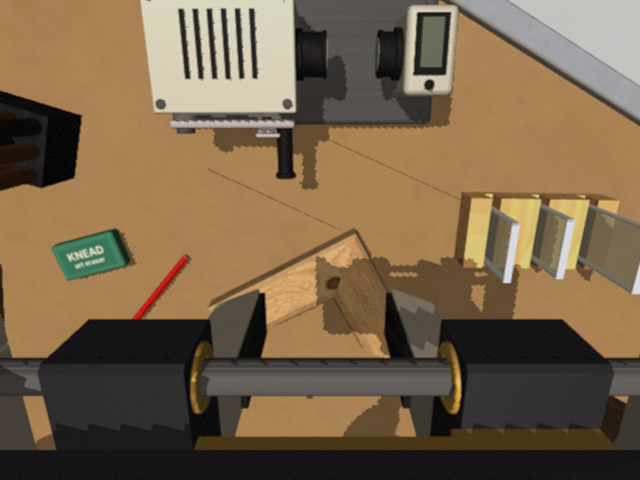

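The bar is level now: pin from (286,130) to (287,178), right on the home prediction. On to the sample, turning the tool 86 deg.

```bash
python3 -m creep '{"grip":[1,1,1,1,1,1,1,1],"slide":[[0.05,-0.3,0.2],[0.05,-0.3,0.2],[0.05,-0.3,0.2],[0.05,-0.3,0.2],[0.05,-0.3,0.2],[0.05,-0.3,0],[0.05,-0.3,0],[0.05,-0.3,0]],"yaw":[1,1,1,1,1,1,1,1]}'
python3 -m creep '{"grip":[1,1,1,1,1,1,1,1],"slide":[[0.03,-0.3,0],[0.03,-0.3,0],[0.03,-0.3,0],[0.03,-0.3,0],[0.03,-0.3,0],[0,-0.3,0],[0,-0.3,0],[0,-0.3,0]],"yaw":[1,1,1,1,1,1,1,1]}'
python3 -m creep '{"grip":[1,1,1,1,1],"slide":[[0,0,0],[0,0,0],[0,0,0],[0,0,0],[0,0,0]],"yaw":[1,0.2,0,0,0]}'
python3 - <<'E'
from h import *
o=get_obs();print(o["t"],o["eef_pos"],o["ee_rot"],o["joint_positions"])
c=calibration("wrist"); im=snapshot("wrist"); cv2.imwrite("pics/w5.png",im); np.savez("w5.npz",K=c["K"],R=c["R"],t=c["t"])
for t in("rack","sample","short_sample_a"):print(t,[(np.round(q["uv"]),round(q["score"],2)) for q in search_frame("wrist",t)[:3]])
E
```

```text
t: 8.03
eef_pos: [0.4522, -0.1964, 0.2638]
ee_rot: [-2.796, -1.429, 0.001]
ft_force: [0.5, 0.2, -0.2]
grip_width: 0.999
grasp_force: 0.0
t: 8.7
eef_pos: [0.4583, -0.2924, 0.2634]
ee_rot: [-2.139, -2.299, -0.001]
ft_force: [0.8, 0.1, 0.3]
grip_width: 1.0
grasp_force: 0.0
t: 9.12
eef_pos: [0.4579, -0.2921, 0.2643]
ee_rot: [-2.024, -2.402, -0.0]
ft_force: [-0.7, 0.0, 0.4]
grip_width: 0.999
grasp_force: 0.0
9.1167 [ 0.45789381 -0.29209282  0.26432851] [-2.02413016e+00 -2.40205966e+00 -2.78316674e-04] [-7.09063775e-01  3.49725784e-01  1.40748603e+00  1.76568829e-04
  1.38479794e+00 -8.79452944e-01]
rack [(array([320., 179.]), 0.67)]
sample [(array([323., 250.]), 0.6)]
short_sample_a [(array([318., 202.]), 0.78), (array([318., 151.]), 0.56)]
```

View pics/w5.png

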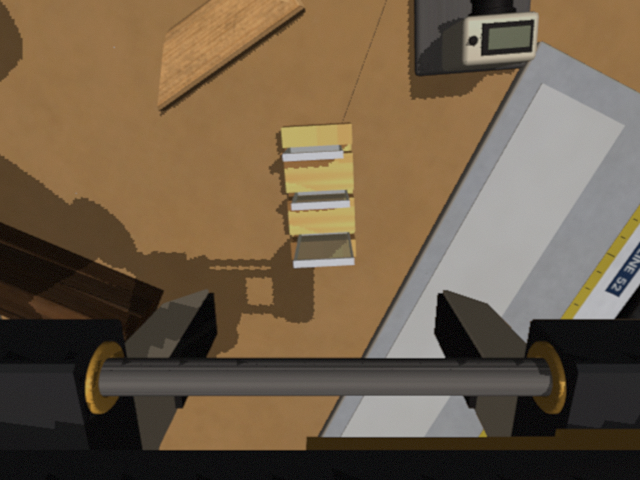

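The tall sample's top edge is the white strip from (293,263) to (354,262), the shorts at rows ~155 and ~205; almost parallel to the closing line.

Run:
```python
from h import *
c=dict(np.load("w5.npz")); im=cv2.imread("pics/w5.png").astype(int); b=(im.min(2)>150).astype(np.uint8); b[:120]=0;b[275:]=0;b[:,370:]=0;b[:,:270]=0
n,l,s,_=cv2.connectedComponentsWithStats(b)
for i in range(1,n):
    if s[i,4]>100:
        ys,xs=np.nonzero(l==i); (u,v),_,_=R=cv2.minAreaRect(np.c_[xs,ys].astype(np.float32)); 
        k=np.polyfit(xs,ys,1); z=.098 if v>240 else .070
        a,e=[onz(c,(x,np.polyval(k,x)),z) for x in (xs.min()-.3,xs.max()+.3)]
        print(s[i],R,a,e,"mid",(a+e)/2,"len",np.linalg.norm(a-e),"yaw",np.arctan2(e[1]-a[1],e[0]-a[0]))
r=np.array(c["R"]);print("tool closing dir yaw",np.arctan2(r[0][1],r[0][0]))
```

```text
[292 146  46   6 135] ((314.4599609375, 148.23895263671875), (3.363765239715576, 45.14803695678711), 86.98721313476562) [ 0.4218736  -0.25134162  0.07      ] [ 0.45852762 -0.24301594  0.07      ] mid [ 0.44020061 -0.24717878  0.07      ] len 0.037587689557946766 yaw 0.22335274139324737
[283 151  60  10 435] ((312.5345153808594, 155.65606689453125), (7.253118991851807, 59.338924407958984), 86.98721313476562) [ 0.41544301 -0.25882124  0.07      ] [ 0.46360768 -0.2478741   0.07      ] mid [ 0.43952535 -0.25334767  0.07      ] len 0.04939307215332812 yaw 0.22348880349837497
[292 201  58   9 394] ((320.49609375, 204.9232940673828), (6.76034688949585, 57.33490753173828), 87.0643310546875) [ 0.42886777 -0.2988521   0.07      ] [ 0.47714287 -0.28800266  0.07      ] mid [ 0.45300532 -0.29342738  0.07      ] len 0.04947924138148147 yaw 0.22106875032444276
[294 258  60  10 405] ((323.49749755859375, 262.45013427734375), (6.741579055786133, 59.37582778930664), 87.1375961303711) [ 0.43871668 -0.33980033  0.098     ] [ 0.48674031 -0.32881684  0.098     ] mid [ 0.4627285  -0.33430859  0.098     ] len 0.0492636392036543 yaw 0.22484283660257737
tool closing dir yaw 0.17068396466909752
```

```bash
python3 -m creep '{"grip":[1,1,1,1,1,1,1],"slide":[[0.06,-0.53,0],[0.06,-0.53,0],[0,0,-0.6],[0,0,-0.9],[0,0,-0.9],[0,0,0],[0,0,0]],"yaw":[0.3,0.31,0,0,0,0,0]}'
python3 - <<'E'
from h import *
o=get_obs();print(o["t"],o["eef_pos"],o["ee_rot"])
c=calibration("wrist"); im=snapshot("wrist"); cv2.imwrite("pics/w6.png",im); np.savez("w6.npz",K=c["K"],R=c["R"],t=c["t"])
print(proj(c,(.4387,-.3398,.098)),proj(c,(.4867,-.3288,.098)))
E
```

```text
t: 9.9
eef_pos: [0.4618, -0.3345, 0.1677]
ee_rot: [-1.957, -2.453, -0.001]
ft_force: [0.7, -1.1, 0.9]
grip_width: 0.999
grasp_force: 0.0
9.9 [ 0.46182426 -0.33451485  0.16770461] [-1.95675062e+00 -2.45303222e+00 -6.29512940e-04]
[285.93239908 254.97739758] [371.37638749 254.9847868 ]
```

View pics/w6.png

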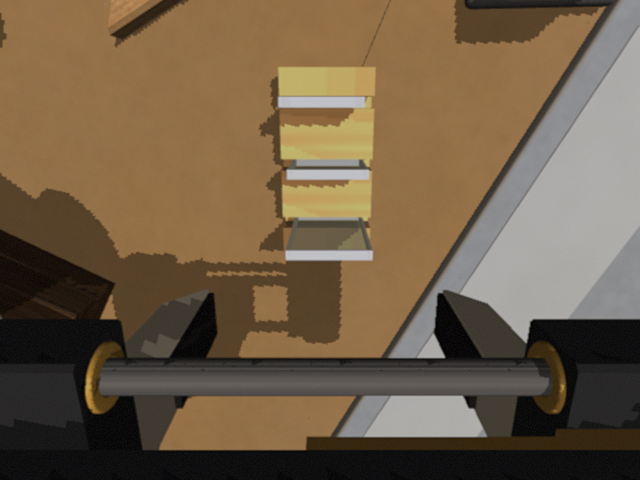

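The strip lies at (286,255)–(373,255), as predicted and horizontal. Descending and gripping.

```bash
python3 -m creep '{"grip":[1,1,1,1,1,1,0.2,0.2],"slide":[[0.04,0,-0.6],[0,0,-0.7],[0,0,-0.7],[0,0,-0.54],[0,0,0],[0,0,0],[0,0,0],[0,0,0]],"yaw":[0,0,0,0,0,0,0,0]}' 20
python3 -m creep '{"grip":[-0.2,-0.2,-0.2,-0.2,-0.2,-0.2],"slide":[[0,0,0],[0,0,0],[0,0,0],[0,0,0],[0,0,0],[0,0,0]],"yaw":[0,0,0,0,0,0]}'
```

```text
t: 10.62
eef_pos: [0.4654, -0.3363, 0.0697]
ee_rot: [1.956, 2.452, -0.001]
ft_force: [-0.1, -0.0, -0.1]
grip_width: 0.9
grasp_force: 0.0
t: 11.12
eef_pos: [0.4641, -0.3352, 0.0671]
ee_rot: [1.959, 2.456, 0.0]
ft_force: [-0.6, 1.0, 1.5]
grip_width: 0.54
grasp_force: 20.0
```

```bash
python3 -m creep '{"grip":[-0.2,-0.2,-0.2,-0.2,-0.2,-0.2,-0.2,-0.2],"slide":[[0,0,0.2],[0,0,0.4],[0,0,0.5],[0,0,0.5],[0,0,0.5],[0,0,0.5],[0,0,0.4],[0,0,0]],"yaw":[0,0,0,0,0,0,0,0]}' 25
python3 -m creep '{"grip":[-0.2,-0.2,-0.2,-0.2,-0.2,-0.2],"slide":[[0,0,0.1],[0,0,0],[0.1,0.3,0],[0.18,0.5,0],[0.18,0.5,0],[0.18,0.5,0]],"yaw":[0,0,0,0.24,0,0]}'
python3 -m creep '{"grip":[-0.2,-0.2,-0.2,-0.2,-0.2,-0.2,-0.2,-0.2],"slide":[[0.18,0.5,0],[0.18,0.5,0],[0.18,0.5,0],[0.18,0.5,0],[0.18,0.5,0],[0.18,0.5,0],[0.18,0.5,0],[0.1,0.3,0]],"yaw":[0,0,0,0,0,0,0,0]}'
python3 -m creep '{"grip":[-0.2,-0.2,-0.2],"slide":[[0.1,0.3,0],[0,0,0],[0,0,0]],"yaw":[0,0,0]}'
python3 - <<'E'
from h import *
o=get_obs();print(o["t"],o["eef_pos"],o["ee_rot"],o["ft_force"])
c=calibration("wrist"); im=snapshot("wrist"); cv2.imwrite("pics/w7.png",im); np.savez("w7.npz",K=c["K"],R=c["R"],t=c["t"],e=o["eef_pos"])
E
```

```text
t: 11.78
eef_pos: [0.4654, -0.3363, 0.1909]
ee_rot: [1.954, 2.451, -0.001]
ft_force: [0.4, -0.3, 0.5]
grip_width: 0.538
grasp_force: 25.0
t: 12.28
eef_pos: [0.4894, -0.2612, 0.1896]
ee_rot: [-1.932, -2.474, -0.0]
ft_force: [0.5, -0.0, -0.1]
grip_width: 0.54
grasp_force: 25.0
t: 12.95
eef_pos: [0.5439, -0.1081, 0.1898]
ee_rot: [-1.929, -2.476, -0.0]
ft_force: [-0.0, -0.3, 0.3]
grip_width: 0.541
grasp_force: 25.0
t: 13.2
eef_pos: [0.5479, -0.0988, 0.1906]
ee_rot: [-1.931, -2.477, 0.001]
ft_force: [0.3, -0.7, -0.2]
grip_width: 0.538
grasp_force: 25.0
13.2 [ 0.54790789 -0.09880155  0.19055072] [-1.93115087e+00 -2.47734211e+00  7.87593338e-04] [ 0.3319199  -0.66171411 -0.15321423]
```

View pics/w7.png

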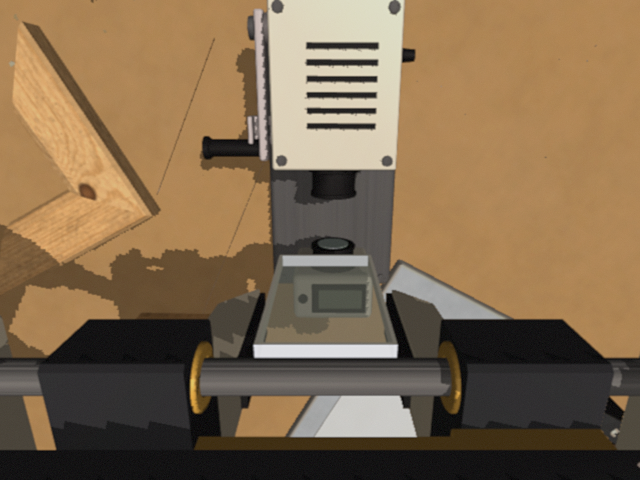

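Run:
```python
from fit2 import *
d=dict(np.load("w7.npz")); e=d.pop("e"); b=w(m,(0,-.036,.058)); print("beam old",b,"e",e)
for y in(-.018,-.054):
  for z in (.0415,.0745): print("pred tube",y,z,proj(d,w(m,(0,y,z))))
print("corner lamp",[proj(d,w(m,(x,.010-m[5],.082))) for x in(-.038,.038)],"obs (271,170),(396,169)")
im=cv2.imread("pics/w7.png"); g=im.max(2)
print("col333",g[170:262,333].tolist()); print("row190",g[190,300:365].tolist())
o=ray(d,(0,0))[0];print("cam",o)
# sample: bottom edge corners
for u in((280,256),(368,256)): print("bot",onz(d,u,e[2]-.067+.008))
for u in((254,345),(398,345)): print("top",onz(d,u,e[2]-.067+.098))
r=d["R"];print("closing yaw",np.arctan2(r[0][1],r[0][0]))
cv2.imwrite("pics/w7c.png",cv2.resize(im[160:270,260:400],None,fx=5,fy=5,interpolation=cv2.INTER_CUBIC))
```

```text
beam old [ 0.55051249 -0.09299981  0.058     ] e [ 0.54790789 -0.09880155  0.19055072]
pred tube -0.018 0.0415 [332.08243837 188.24858181]
pred tube -0.018 0.0745 [332.80160389 197.99299786]
pred tube -0.054 0.0415 [331.75664552 234.74764159]
pred tube -0.054 0.0745 [332.41316629 249.13532827]
corner lamp [array([273.10759005, 168.73430393]), array([393.36757151, 168.97872428])] obs (271,170),(396,169)
col333 [80, 28, 33, 30, 30, 33, 38, 38, 37, 35, 36, 38, 35, 37, 37, 37, 32, 39, 36, 33, 34, 34, 30, 35, 31, 25, 32, 37, 32, 53, 85, 91, 91, 88, 91, 89, 90, 89, 89, 90, 91, 93, 92, 88, 89, 90, 90, 92, 90, 90, 91, 90, 90, 89, 88, 91, 89, 90, 90, 89, 90, 90, 90, 91, 88, 89, 80, 45, 41, 60, 63, 66, 64, 63, 65, 64, 66, 87, 109, 56, 8, 14, 19, 24, 68, 133, 176, 184, 181, 179, 180, 179]
row190 [53, 56, 52, 50, 55, 52, 52, 55, 53, 51, 47, 28, 11, 13, 14, 14, 17, 15, 22, 20, 21, 31, 28, 23, 27, 30, 31, 33, 31, 35, 32, 35, 34, 34, 33, 32, 35, 33, 36, 32, 29, 35, 29, 29, 29, 29, 22, 27, 23, 22, 21, 20, 11, 18, 29, 58, 78, 87, 89, 89, 90, 88, 90, 88, 90]
cam [ 0.52662583 -0.01754266  0.34890308]
bot [ 0.52206456 -0.10207114  0.13155072]
bot [ 0.56896773 -0.09023033  0.13155072]
top [ 0.52219593 -0.10139358  0.22155072]
top [ 0.5705243  -0.08917834  0.22155072]
closing yaw 0.24687503608535277
```

View pics/w7c.png

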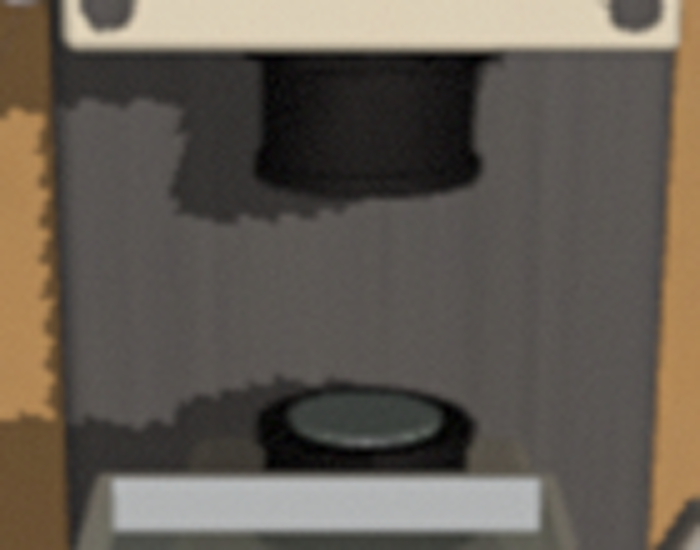

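The crop shows both tubes: lamp tube end at row ~199, detector mouth at 237–251, within 2 px of the model. The sample is clear of both in height and square to the axis. Correcting by 4 mm, then lowering.

```bash
python3 -m creep '{"grip":[-0.2,-0.2,-0.2,-0.2],"slide":[[0.11,0.07,0],[0,0,0],[0,0,-0.3],[0,0,0]],"yaw":[0,0,0,0]}'
python3 -m creep '{"grip":[-0.2,-0.2,-0.2,-0.2,-0.2,-0.2,-0.2,-0.2],"slide":[[0,0,-0.2],[0,0,-0.3],[0,0,-0.4],[0,0,-0.4],[0,0,-0.4],[0,0,-0.25],[0,0,-0.15],[0,0,0]],"yaw":[0,0,0,0,0,0,0,0]}'
python3 -m creep '{"grip":[-0.2,-0.2,-0.2,-0.2,-0.2,-0.2],"slide":[[0,0,0],[0,0,0],[0,0,0],[0,0,0],[0,0,0],[0,0,0]],"yaw":[0,0,0,0,0,0]}'
python3 - <<'E'
from fit2 import *
o=get_obs();print(o["t"],o["eef_pos"],o["ft_force"])
c=calibration("wrist"); im=snapshot("wrist"); e=o["eef_pos"]
for x in(-.025,.025):
  for z in(-.059,.031): print(proj(c,e+np.array([-.0014+x*np.cos(.247),.0009+x*np.sin(.247),z])))
print("beam",proj(c,(.5508,-.0942,.058)),[proj(c,w(m,(0,y,.0745))) for y in(-.018,-.054)])
cv2.imwrite("pics/w8.png",cv2.resize(im[130:370,200:440],None,fx=2.5,fy=2.5,interpolation=cv2.INTER_CUBIC))
E
```

```text
t: 13.58
eef_pos: [0.5516, -0.0967, 0.1774]
ee_rot: [-1.932, -2.474, 0.002]
ft_force: [-0.1, 0.4, -0.9]
grip_width: 0.539
grasp_force: 25.0
t: 14.25
eef_pos: [0.5519, -0.0963, 0.0938]
ee_rot: [-1.932, -2.475, 0.001]
ft_force: [0.3, -0.4, -0.0]
grip_width: 0.542
grasp_force: 25.0
t: 14.75
eef_pos: [0.5526, -0.0963, 0.0953]
ee_rot: [1.932, 2.476, 0.0]
ft_force: [0.3, 0.2, -0.4]
grip_width: 0.537
grasp_force: 25.0
14.75 [ 0.55258883 -0.09632803  0.09527245] [ 0.30889463  0.15126269 -0.41969939]
[279.4212831  259.31918969]
[252.7879898  351.55861211]
[370.14250231 259.20859929]
[396.42959617 351.38847698]
beam [324.59482914 272.32503122] [array([324.59634745, 246.89408617]), array([324.57060322, 318.29916924])]
```

View pics/w8.png

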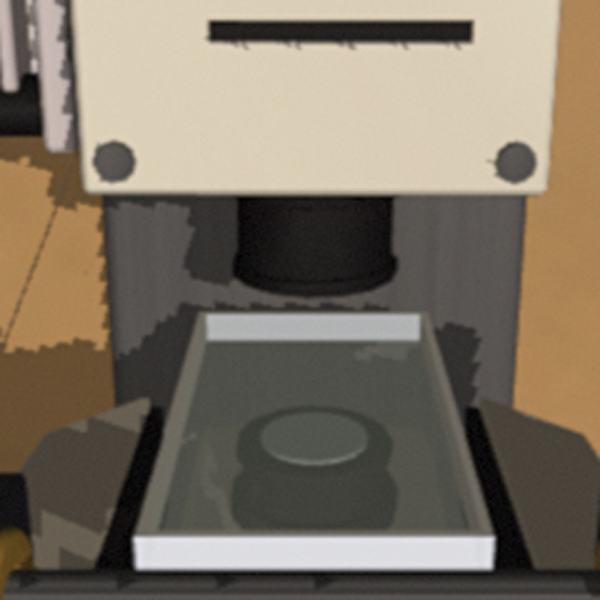

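The sample hangs in the gap, centred on the tubes (sample mid col 325, tube mid 326), clear of both tube ends. Handing in.

```bash
python3 -c "
from rig import *
print(sign_off())"
```

```text
the job is handed in; nothing more can be done
None
```

I handed the job in: the drop bar is down in its keeper, and the tall sample is held by its edges, upright and square, in the meter's gap. My last close view showed it centred on the lens tubes and clear of both. The sign-off gave no verdict, so I don't know the official result.

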